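# Fill the spacer jar through the funnel

## Robot

A 7-joint arm with a two-finger parallel gripper is mounted at the origin on the work surface. World frame = base frame: x ahead of the robot, y to its left, z up, the work surface at z = 0. Lengths are in m, angles in rad, forces in N, time in s.
With the tool pointing down it reaches from about 0.425 to 0.875 m from the base axis. Payload 4.7 kg.
Tool frame: the origin (TCP) lies midway between the tips of the shut fingers; the grasp point (between the pads) lies 19 mm behind it; z points along the fingers, y is the line along which they close (so a half turn about z gives the same grasp; the last joint's range is limited). The gripper opens to 85 mm and grips with 20 to 120 N. Pads are 22 mm wide; open, the fingers measure 114 mm over their backs; the gripper's body (76 mm by 85 mm) begins 54 mm behind the grasp point. The pads swing forward as they close: fully open they stand 13 mm farther back than shut.
Start: joints at [1.191, 0.321, -0.07, 1.45, 0.023, 1.371, -0.057], TCP at [0.249, -0.6, 0.231] pointing down, gripper open.
Joint ranges: [-2.86, 2.86], [-0.3, 2.09], [-1.38, 1.24], [0.06, 2.45], [-1.56, 4.7], [0.09, 2.05], [-2.69, 2.69]. Speed limits (rad/s): [2.57, 2.57, 3.14, 3.14, 3.14, 3.14, 3.14].

## Interface

Orientations are given as a unit quaternion [w, x, y, z].
In Python, from plant import r, kin, imaging, read_clock, read_joints, read_qd, read_effort, read_tool_pos, read_tcp_rot, read_contact_force, read_torque, read_width, read_gripper_force gives the robot as it stands. Calls block until the motion is done:
- r.goto(position, orientation): joint-space move of the TCP to a pose.
- r.movel(position, attitude=None, feed=0.15, max_force=None): straight line of the TCP; attitude=None keeps the orientation; feed is the mean speed in m/s. With max_force (N) it stops when the force on the tool has changed by that much, and returns True; else False.
- r.goto_joints(angles): joint-space move.
- r.gripper_to(opening, effort=None): finger opening in m; effort is the grip in N (None keeps the last); returns when the fingers have stopped.
- r.dwell(seconds).
- kin.solve_ik(position, orientation): joint angles nearest the present ones, or None.
- imaging.capture(name): name is "scene" or "top"; returns a dict with "color" (420x560x3 uint8, red, green, blue), "vertical_fov" (degrees; the focal length in pixels is half the picture's height over the tangent of half this angle, whatever the lens; pixels are square), "cx", "cy" (the principal point, pixels), "world_from_camera" (4x4, takes a point from camera to world coordinates). Camera axes: x right, y down, z forward; pixel columns grow to the right and rows downward; lengths in m; the calibration is good to about 2 mm. A picture is of the moment at which its call begins. There is no depth.
A pose or a line that the arm cannot do raises r.MotionError and nothing moves.
- r.job_done(): hands the job in; it is judged then, once.
Readings, each from a call of its own:
- read_clock(): time.
- read_joints(): joint angles.
- read_qd(): joint speeds.
- read_effort(): joint torques, N m.
- read_tool_pos(): TCP position.
- read_tcp_rot(): TCP orientation.
- read_contact_force(): force on the tool from outside, world axes, zero at the start.
- read_torque(): the same for the moment, N m.
- read_width(): finger opening in m.
- read_gripper_force(): force on a finger pad.
Only numpy, scipy, OpenCV 4.12 (cv2) and the standard library are available. Lean on these libraries where they do the work, as an engineer would, in place of code of your own. Each camera call takes 0.05 s, during which the arm holds its last target. There are 200 camera calls.

## Task

Pick up the scoop and tip all six steel spacers over the funnel, so that they drop through it into the jar standing below. Then set the empty scoop down flat and upright on the bench beside the stand. Leave the jar standing in its place, and do not disturb the other things on the bench.

Things in the scene. Friction and masses are not known exactly. Their poses are not given: they have to be found in the camera images.
- scoop: Loose aluminium scoop, 0.14 kg, holding six spacers. Origin: centre of underside; x out of its open front, z up. Floor 120 (x) x 62 mm, 3 thick. Walls 3 mm thick, tops at z = 28: both sides (x = -32 to 60) and back (x = -30); none in front (x = 60), where pieces slide out. Upright wooden grip behind the back wall: 28 (x) x 16 mm (y, pinch width), centred at x = -46, from the floor to z = 95
- scoop_grip (a point): Point to pinch on the scoop's wooden grip, on its axis, 68 mm above the scoop's underside, at scoop x = -46, y = 0 mm; axes as the scoop's, pinch along y (16 mm)
- scoop_lip (a point): Middle of the scoop's open front edge, on the floor's upper side, at scoop x = +60, y = 0, z = 3 mm; axes as the scoop's
- stand: Fixed stand holding an aluminium funnel. Origin: on the bench under the funnel axis. Dark base plate x = -60 to 90, y = +-60 mm, 10 thick; steel post 12 mm thick at x = 75, 138 high. Funnel mouth 124 mm outside, 118 inside, at z = 175; cone down to a spout 46 mm outside, 40 inside, from z = 110 to 85, which dips 5 mm into the jar's mouth
- funnel_mouth (a point): Centre of the funnel's round mouth, in the plane of its rim, 175 mm above the bench; z up
- jar: Clear plastic straight-sided jar, loose, 64 mm outside diameter, 58 mm inside, 80 mm high, inner floor 6 mm up, standing on the stand's base plate under the funnel's spout. Origin: centre of its underside; z up
- multimeter: Bystander: yellow multimeter lying flat, 150 x 75 mm, 42 mm high with its dial. Origin: centre of its underside; x along its length
- flux_bottle: Bystander: upright closed white plastic bottle with black cap, 40 mm diameter, 100 mm high. Origin: centre of its underside
- screwdriver: Bystander: screwdriver lying on the bench, about 200 mm long. x along its length, handle to -x
- spacer0_center (a point): Centre of steel spacer 1 of six alike: a chunky hexagonal steel piece, 14 mm across the corners, 12 mm long, 12 g, loose in the scoop
- spacer1_center (a point): Centre of steel spacer 2 of six alike: a chunky hexagonal steel piece, 14 mm across the corners, 12 mm long, 12 g, loose in the scoop
- spacer2_center (a point): Centre of steel spacer 3 of six alike: a chunky hexagonal steel piece, 14 mm across the corners, 12 mm long, 12 g, loose in the scoop
- spacer3_center (a point): Centre of steel spacer 4 of six alike: a chunky hexagonal steel piece, 14 mm across the corners, 12 mm long, 12 g, loose in the scoop
- spacer4_center (a point): Centre of steel spacer 5 of six alike: a chunky hexagonal steel piece, 14 mm across the corners, 12 mm long, 12 g, loose in the scoop
- spacer5_center (a point): Centre of steel spacer 6 of six alike: a chunky hexagonal steel piece, 14 mm across the corners, 12 mm long, 12 g, loose in the scoop

How it is judged:
By the outcome, as a careful person would: the job done as asked, in the order asked, and still so for the second after the job is handed in, with the robot touching nothing.
It also fails if it takes over 64 s, if anything falls off the work surface, if the arm or the gripper's body presses on something with over 40 N, if the wrist force passes 120 N, or if a joint passes its speed limit or range.

## Working session

There is one attempt and no reset: what is moved stays moved. The work goes in short steps, each a Python script; the robot and the scene stay as the last script left them, time stands still between calls to the robot, and variables do not carry over. Pictures are saved under pics/ and viewed, at most 10 in all, crops included, and the job is handed in when it is done.

```bash
ls; mkdir -p pics; python3 - <<'E'
from plant import *
import cv2,numpy as np
for n in("scene","top"):
    c=imaging.capture(n); cv2.imwrite(f"pics/{n}0.png",c["color"][:,:,::-1]); np.savez(n+"0.npz",**c)
    print(n,c["vertical_fov"],c["cx"],c["cy"],np.round(c["world_from_camera"],4).tolist())
print(read_clock(),read_tcp_rot())
E
```

```text
pics
scene 48.59458000462449 281.05072168975005 212.90098500421504 [[0.5391, 0.5281, -0.6561, 1.2473], [0.842, -0.3181, 0.4357, -0.5165], [0.0214, -0.7874, -0.6161, 0.754], [0.0, 0.0, 0.0, 1.0]]
top 57.65219653343464 281.8540510354557 205.87726458568244 [[-0.0161, -0.9969, 0.0775, 0.5227], [-0.9998, 0.017, 0.0115, -0.0981], [-0.0128, -0.0773, -0.9969, 0.943], [0.0, 0.0, 0.0, 1.0]]
0.1 [-8.22716960e-04  9.80675489e-01  1.95639626e-01 -2.13335256e-04]
```

View pics/scene0.png

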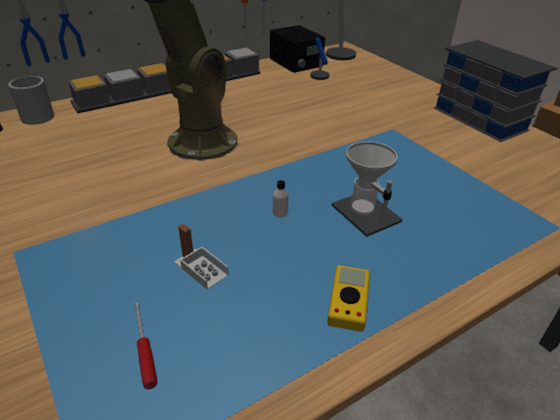

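View pics/top0.png

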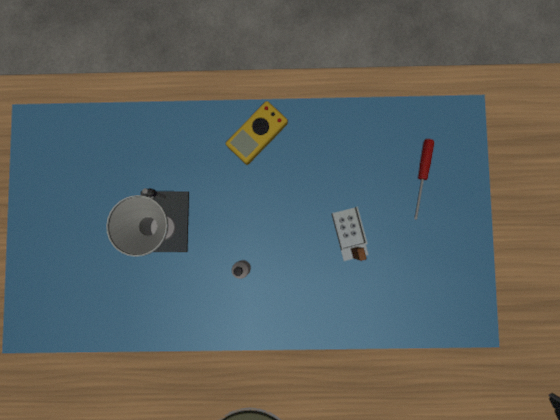

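The scene picture shows the scoop at about (203,262), grip at (186,240), funnel rim at (371,160) and bottle at (281,200). In the top picture the scoop is at (350,232) with its front towards +x, the grip at (361,253) and the funnel at (138,226). I'll enlarge crops for the details.

```bash
python3 - <<'E'
import cv2,numpy as np
t=cv2.imread("pics/top0.png");s=cv2.imread("pics/scene0.png")
def c(i,x,y,w,h,k):return cv2.resize(i[y:y+h,x:x+w],None,fx=k,fy=k,interpolation=cv2.INTER_CUBIC)
a=np.hstack([c(t,320,195,60,75,5),c(t,98,180,100,75,5)[:, :500]])[:, :800]
b=np.hstack([c(s,170,220,64,70,4),c(s,325,135,80,70,4)]) 
a=cv2.copyMakeBorder(a,0,0,0,800-a.shape[1],cv2.BORDER_CONSTANT)
b=cv2.copyMakeBorder(b[:225],0,0,0,800-b.shape[1],cv2.BORDER_CONSTANT)
cv2.imwrite("pics/crop.png",np.vstack([a,b]))
hsv=cv2.cvtColor(t,cv2.COLOR_BGR2HSV)
H=hsv[195:270,320:380]; print(H[58,41],H[58,30],H[30,25])
E
```

```text
[ 12 138  98] [ 94  13 142] [ 98   8 127]
```

View pics/crop.png

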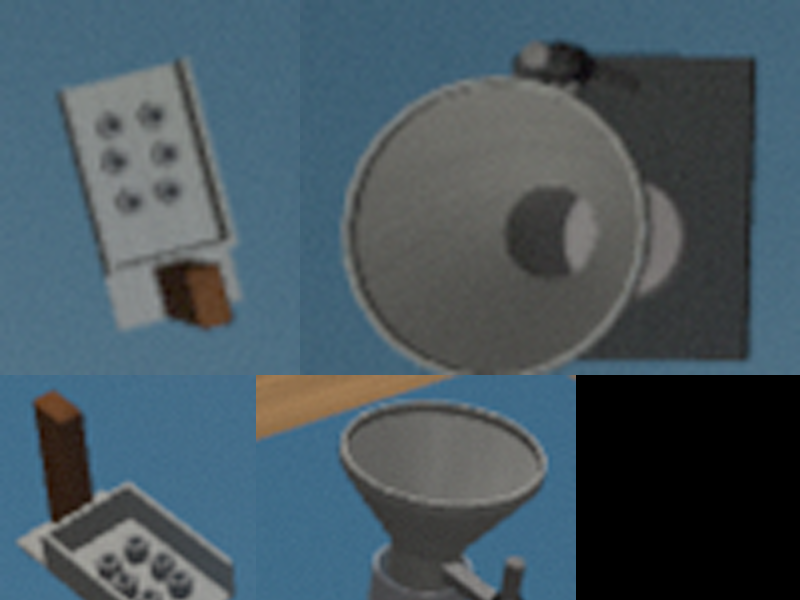

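The crop shows the scoop floor's corners sharply: front-left (60,92), rear-left (120,330) and rear-right (240,300). The grip top is centred at about (212,297). The funnel rim spans columns 343–645, and the base plate's right edge runs from (755,58) to (748,358), all in 5x crop pixels.

```bash
cat >> h.py <<'E'
SC=np.array([.5245,-.252,0]);YAW=12.8;FUN=np.array([.5483,.2053,.175])
GRIP=np.array([-.046,0,.068]);LIP=np.array([.06,0,.003])
def pose(p,psi,th,al,flip,ref=np.zeros(3)):
    """TCP pose with scoop point ref at world p, yaw psi, nose-down pitch th, tool tilt al (deg)"""
    Rs=R.from_euler("ZY",[psi,th],degrees=True)
    a=np.radians(al);z=np.array([np.sin(a),0,-np.cos(a)]);y=np.array([0,-1. if flip else 1.,0])
    Rt=Rs*R.from_matrix(np.c_[np.cross(y,z),y,z])
    q=Rt.as_quat()
    return np.asarray(p)+Rs.apply(GRIP-ref)+.019*Rt.apply([0,0,1]),np.r_[q[3],q[:3]]
E
python3 - <<'E'
from h import *
from plant import kin
lo=np.array([-2.86,-.3,-1.38,.06,-1.56,.09,-2.69]);hi=np.array([2.86,2.09,1.24,2.45,4.7,2.05,2.69])
def mar(a):
    j=kin.solve_ik(*a)
    return (-1,None) if j is None else (min((j-lo).min(),(hi-j).min()),np.round(j,2))
out=[]
for flip in(0,1):
  for al in(0,15,30,45):
    pk=mar(pose(SC,YAW,0,al,flip))[0]
    if pk<0: continue
    for psi in(-60,-30,0,30,60,90,120,150,180):
      d=np.array([np.cos(np.radians(psi)),np.sin(np.radians(psi)),0])
      m=[mar(pose(FUN-.015*d+[0,0,.012],psi,t,al,flip,LIP))[0] for t in(0,15,30,45,55)]
      if min(m)>0: out.append((min(m+[pk]),flip,al,psi,np.round([pk]+m,2)))
for o in sorted(out,key=lambda o:-o[0])[:14]:print(*o)
for flip in(0,1):
  for al in(0,15,30,45):print(flip,al,"pick",mar(pose(SC,YAW,0,al,flip)),"place",mar(pose([.58,.065,0],0,0,al,flip))[0])
E
```

```text
0.31578921786329606 1 0 150 [0.55 0.4  0.51 0.42 0.32 0.34]
0.2977431854838143 1 15 150 [0.4  0.39 0.37 0.46 0.39 0.3 ]
0.27624673799189026 1 15 120 [0.4  0.55 0.4  0.48 0.52 0.28]
0.26368079866038396 1 30 90 [0.26 0.51 0.47 0.44 0.48 0.35]
0.26368079866038396 1 30 120 [0.26 0.49 0.5  0.5  0.47 0.53]
0.2175438032648629 0 0 -60 [0.56 0.22 0.51 0.58 0.32 0.44]
0.19316420142381086 0 15 -30 [0.26 0.29 0.38 0.49 0.21 0.19]
0.19123337823348385 1 30 150 [0.26 0.19 0.37 0.33 0.42 0.37]
0.17879925449848533 0 15 -60 [0.26 0.18 0.23 0.49 0.29 0.34]
0.1725271047938528 1 15 90 [0.4  0.48 0.44 0.5  0.32 0.17]
0.16138900387982646 1 45 90 [0.16 0.61 0.49 0.46 0.45 0.51]
0.16138900387982646 1 45 120 [0.16 0.4  0.47 0.44 0.5  0.47]
0.1255636224316377 1 30 60 [0.26 0.13 0.2  0.36 0.38 0.19]
0.12198016830606237 1 45 60 [0.16 0.12 0.13 0.23 0.4  0.44]
0 0 pick (np.float64(0.5616542152034836), array([ 0.98,  0.33, -0.61,  1.89,  0.22,  0.99,  2.07])) place 0.3870736913474654
0 15 pick (np.float64(0.25651844916154953), array([ 1.03,  0.2 , -0.49,  2.05, -0.13,  0.74,  2.43])) place 0.33664293898218967
0 30 pick (np.float64(0.09383854239827016), array([ 1.88,  0.41, -1.29,  2.16, -0.02,  0.51,  2.5 ])) place 0.01131745875361112
0 45 pick (np.float64(0.08898773250245329), array([-0.15,  0.3 ,  1.07,  2.33, -1.47,  0.94, -2.5 ])) place -1
1 0 pick (np.float64(0.5531863273730189), array([ 0.74,  0.29, -0.33,  1.9 ,  0.11,  0.97, -0.98])) place 0.5462310822862015
1 15 pick (np.float64(0.3983887158605941), array([ 0.87,  0.18, -0.33,  2.05, -0.19,  0.74, -0.67])) place 0.3374754559445998
1 30 pick (np.float64(0.26368079866038396), array([ 1.02,  0.14, -0.33,  2.19, -0.68,  0.6 , -0.12])) place 0.037525015320176935
1 45 pick (np.float64(0.16138900387982646), array([ 1.16,  0.19, -0.32,  2.29, -1.24,  0.65,  0.53])) place -1
```

```bash
python3 - <<'E'
from h import *
from plant import *
p,q=pose(SC,YAW,0,15,1)
z=R.from_quat(np.r_[q[1:],q[0]]).apply([0,0,1])
r.gripper_to(.06,100)
r.goto(p-.10*z,q);print(read_clock(),read_joints().round(2) if hasattr(read_joints(),'round') else read_joints())
print("hit",r.movel(p,feed=.12,max_force=15),read_tool_pos(),p,read_contact_force())
if np.linalg.norm(np.array(read_tool_pos())-p)<.004:
    r.gripper_to(0,100);r.dwell(.2);print("w",read_width(),read_gripper_force(),read_contact_force())
    r.movel(p+[0,0,.06],feed=.08);r.dwell(.2);print(read_clock(),read_width(),read_contact_force(),read_torque())
c=imaging.capture("scene");cv2.imwrite("pics/lift.png",cv2.resize(c["color"][150:330,110:350,::-1],None,fx=3,fy=3))
E
```

```text
1.9583 [ 0.92  0.02 -0.31  2.   -0.23  0.95 -0.63]
hit False [ 0.48482647 -0.26161728  0.05029979] [ 0.48443849 -0.26110175  0.04964741] [-0.40272741  0.34115612  0.20378985]
w 0.014537394527278884 97.68405675888062 [-3.13035833  1.23372075  6.20813353]
4.7167 0.014692474360254212 [ 0.3988944  -0.52575483 -2.50329062] [-0.11679053  0.51630789 -0.03255889]
```

View pics/lift.png

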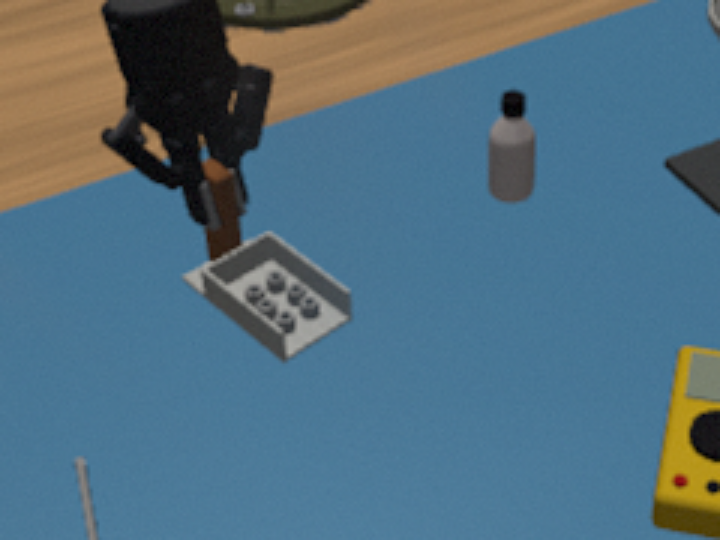

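The lift picture shows the scoop held level, with all six spacers inside at about (285,300). Next I'll carry it over and start tipping.

```bash
cat >> h.py <<'E'
PSI=115;DV=np.array([np.cos(np.radians(PSI)),np.sin(np.radians(PSI)),0])
def pour(h,th,back=.018): return pose(FUN-back*DV+[0,0,h],PSI,th,15,1,LIP)
E
python3 - <<'E'
from h import *
from plant import *
r.movel(*pose(SC+[0,0,.22],YAW,-6,15,1),feed=.12)
r.movel(*pose([.56,-.08,.23],65,-6,15,1),feed=.12)
r.movel(*pour(.05,-6),feed=.12)
print(read_clock(),read_joints())
c=imaging.capture("scene");a=c["color"][80:290,230:450,::-1]
r.movel(*pour(.03,10),feed=.06)
r.movel(*pour(.02,20),feed=.04)
r.movel(*pour(.012,25),feed=.03);r.dwell(.3)
print(read_clock(),read_joints(),read_contact_force())
c=imaging.capture("scene");b=c["color"][80:290,230:450,::-1]
cv2.imwrite("pics/pour1.png",cv2.resize(np.hstack([a,b]),None,fx=1.8,fy=1.8,interpolation=2))
E
```

```text
9.6583 [ 0.46536257  0.39396582 -0.62556957  1.41049269 -0.12228942  1.51751701
  0.31250818]
11.3167 [ 0.1885245   0.2279094  -0.6385456   1.53947352  0.31275211  1.42584003
 -0.04965088] [-0.53951752 -0.1060275  -2.68097516]
```

View pics/pour1.png

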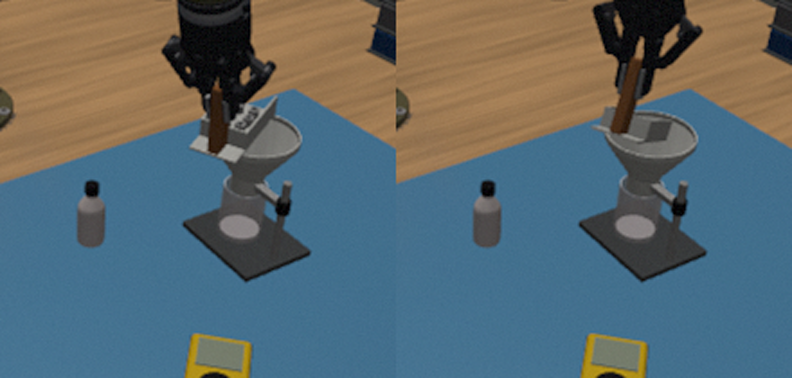

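The scoop is aimed into the funnel mouth, with its lip inside the rim at about (650,135). I'll keep tipping in small steps.

```bash
python3 - <<'E'
from h import *
from plant import *
P=[]
for th in(30,35,40,45,50,55):
    r.movel(*pour(.012,th),feed=.04);r.dwell(.4)
    if th in(30,40,55):
        r.dwell(.5)
        for n,s in(("scene",np.s_[130:260,330:430,::-1]),("top",np.s_[170:275,95:195,::-1])):
            P.append(cv2.resize(imaging.capture(n)["color"][s],(260,290),interpolation=2))
print(read_clock(),read_joints(),read_contact_force(),read_torque())
cv2.imwrite("pics/pour2.png",np.vstack([np.hstack(P[::2]),np.hstack(P[1::2])]))
E
```

```text
17.9167 [-0.16897027  0.29569294 -0.67580294  1.58370126  0.81420021  1.64891909
 -0.48626204] [-0.30891941 -0.02599847 -2.50909082] [0.84238894 0.41414341 0.03167928]
```

View pics/pour2.png

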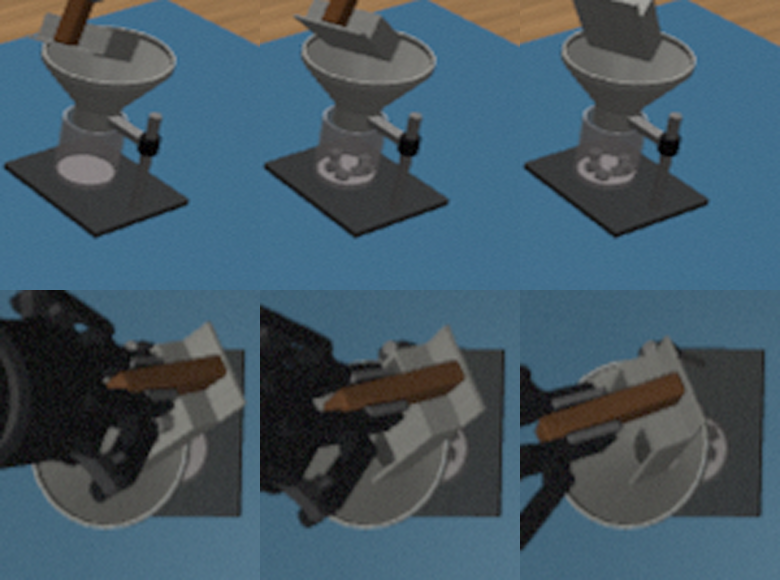

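The spacers dropped into the jar between 30° and 40° of tip, but I can't count them from here. I'll level the scoop, back it off, and check that the scoop and funnel are empty and how many are in the jar.

```bash
python3 - <<'E'
from h import *
from plant import *
r.movel(*pour(.03,35),feed=.08)
r.movel(*pour(.05,5),feed=.1)
r.movel(*pose([.58,-.05,.24],60,0,15,1),feed=.12);r.dwell(.2)
print(read_clock())
t=imaging.capture("top")["color"][...,::-1];s=imaging.capture("scene")["color"][...,::-1]
cv2.imwrite("pics/a_s.png",s)
f=lambda i:cv2.resize(i,(400,300),interpolation=2)
cv2.imwrite("pics/after.png",np.vstack([np.hstack([f(s[135:210,325:425]),f(t[175:265,80:200])]),np.hstack([f(t[120:300,180:420]),f(s[80:260,180:420])])]))
E
```

```text
21.1417
```

View pics/after.png

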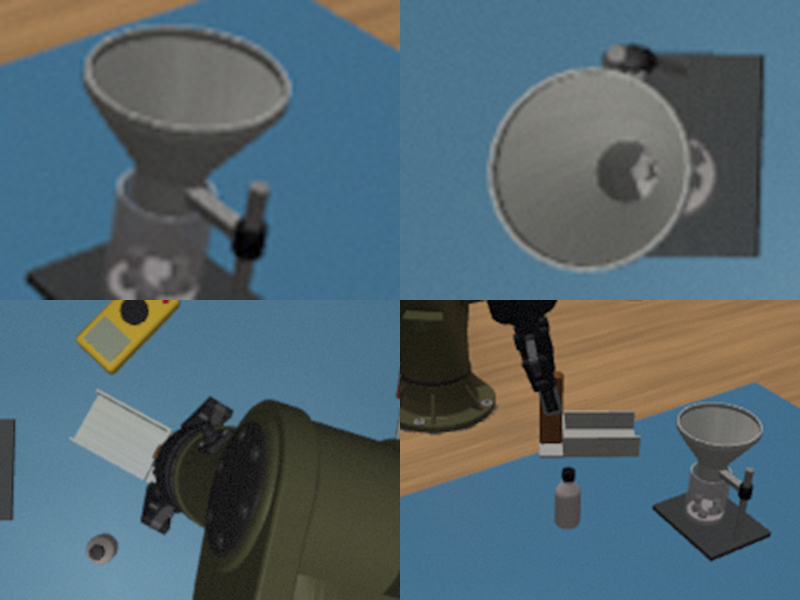

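The pictures show the scoop and funnel empty, the hexagons in the jar at about (150,275), and the jar in place. The space between the bottle and the stand is clear, so I'll set the scoop down there.

```bash
python3 - <<'E'
from h import *
from plant import *
X=np.array([.60,.055,0])
r.movel(*pose(X+[0,0,.17],0,0,15,1),feed=.12)
r.movel(*pose(X+[0,0,.012],0,0,15,1),feed=.1);r.dwell(.2)
print(read_clock(),read_joints(),read_contact_force())
print("touch",r.movel(pose(X+[0,0,-.004],0,0,15,1)[0],feed=.015,max_force=4),read_tool_pos()-pose(X,0,0,15,1)[0],read_contact_force(),read_torque())
c=imaging.capture("scene")["color"][140:320,230:470,::-1];cv2.imwrite("pics/down.png",cv2.resize(c,None,fx=3,fy=3,interpolation=2))
E
```

```text
24.7583 [ 0.41952097  0.16233591 -0.62644436  2.06787635  0.22560502  0.69453773
 -1.91496632] [-0.00566107 -0.61835292 -0.92284683]
touch True [-1.13898522e-04  8.15295206e-05  5.37057908e-04] [-1.25039917  0.41457433  4.01677886] [-0.15062268  0.15226783 -0.01413514]
```

View pics/down.png

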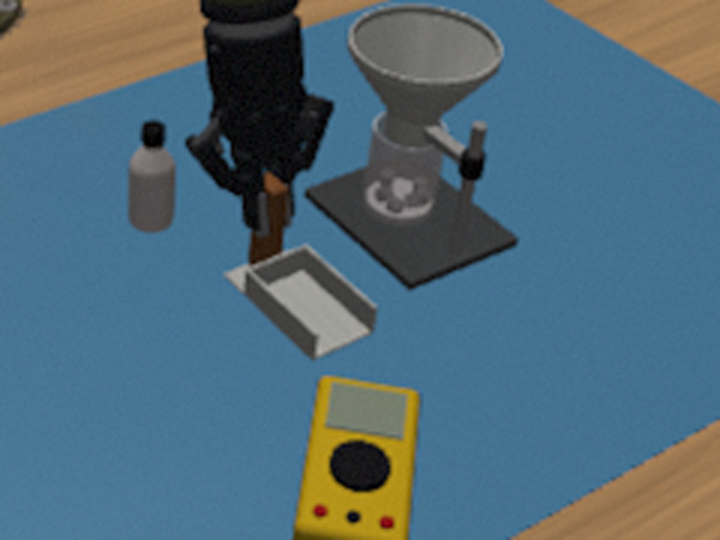

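The scoop is on the bench, flat and empty, clear of the stand and the multimeter. I'll release it and retreat.

```bash
python3 - <<'E'
from h import *
from plant import *
r.gripper_to(.045,30);r.dwell(.2)
p,q=np.array(read_tool_pos()),pose([0,0,0],0,0,15,1)[1]
z=R.from_quat(np.r_[q[1:],q[0]]).apply([0,0,1])
r.movel(p-.09*z,feed=.08)
p=np.array(read_tool_pos());r.movel(p+[-.02,-.1,.12],feed=.15);r.dwell(.5)
print(read_clock(),read_contact_force())
s=imaging.capture("scene")["color"][...,::-1];t=imaging.capture("top")["color"][...,::-1]
f=lambda i,h:cv2.resize(i,(400,h),interpolation=2)
k=lambda a,h:f(a,h)
cv2.imwrite("pics/end.png",np.vstack([np.hstack([f(s,300),f(t,300)]),np.hstack([f(s[140:290,250:450],300),f(s[180:215,345:390],300)])]))
E
```

```text
29.1333 [-0.16338134  1.00742618 -0.01764545]
```

View pics/end.png

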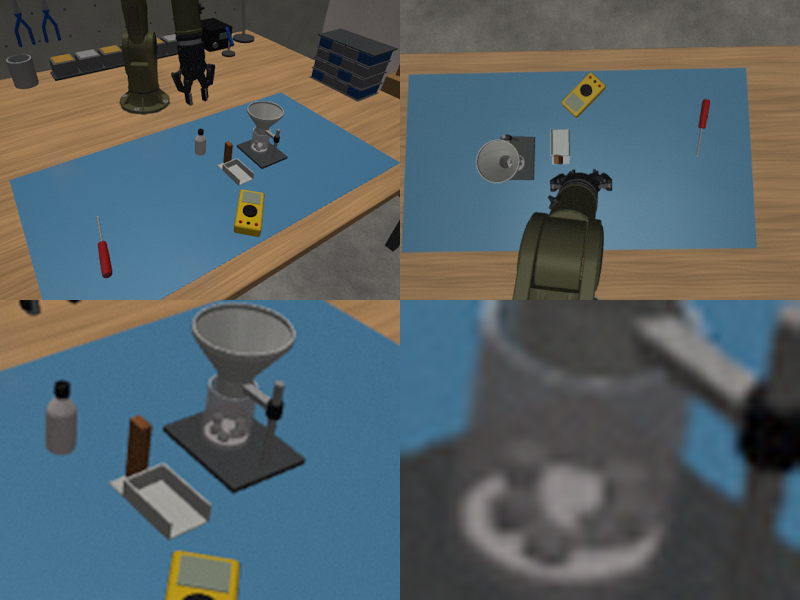

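The scoop stands flat and upright at about (160,490) in the lower-left view, with the jar in place and no stray spacers on the bench. The bystander items look unmoved, so I'm handing the job in.

```bash
python3 -c "
from plant import r
print(r.job_done())"
```

```text
the job is handed in; nothing more can be done
None
```

I handed the job in at about 29 s: the spacers went through the funnel into the jar (I couldn't count all six in the images, but none are left in the scoop or funnel or visible on the bench), the empty scoop is flat and upright beside the stand, the jar is in place, and the other items look unmoved.

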